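Show a freshly cut round tenon to the inspection camera

TASK

Take the rail with the round tenon out of the rack and hold it up to the inspection camera: the tip of the tenon centred in front of the lens 90 mm from the glass, the rail pointing straight into the lens along its line of sight (which slopes) and not rolled to either side. The wood is soft, so grip it with less than 50 N a finger; do not touch the camera or its stand, and leave the other two rails and the things lying about where they are. Finish holding the rail still there: do not put it down or let it go.

Things in the scene. Friction and masses are not known exactly. Their poses are not given: they have to be found in the camera images.
- pin_rail_mid (a point): centre of the square part of the rail to be shown: pale wooden bar 140 mm long (x) by 24 mm wide (y) by 30 mm high (z), about 0.09 kg, with a round tenon 16 mm in diameter and 25 mm long on its +x end. It lies level in one of the three notches of the rack, tenon end away from the robot. The tenon's tip is 95 mm from this point along +x; axes are the rail's (x along it towards the tenon, y across, z up).
- pin_rail: the same rail; this origin lies in the middle of the underside of the square part, 15 mm below pin_rail_mid
- pin_tip (a point): centre of the end face of the round tenon, 95 mm along +x from pin_rail_mid
- view_point (a point): where the tip of the tenon has to be: the point on the camera's line of sight 90 mm in front of the lens glass, about 0.26 m above the table. Its x axis runs along the line of sight towards the lens (so rising 0.44 rad towards the camera), y is level, z square to both. When shown rightly, the rail's axes match these.
- lens (a point): centre of the camera's lens glass; same axes as view_point
- camera_stand: fixed inspection camera on a stand: 90 mm square steel foot, 16 mm post 350 mm tall; beside the post, at its left as seen from the robot, a grey camera 38 mm square with a black lens in a 58 mm ring light, looking towards the robot and 0.44 rad downwards. Origin on the table under the post; z up.
- rack: fixed rack: plywood base 150 x 270 x 12 mm with two wooden bearers 16 mm thick along y at x = +-55 mm, tops 51 mm above the table; each has three notches 28 mm wide at y = -95, 0 and 95 mm, floor 36 mm above the table. A rail lies along x in each pair of notches, its middle (the free span of 94 mm between the bearers) 51 mm above the table, its top 66 mm. Origin at the middle of the base's underside.
- tongue_rail_mid (a point): centre of the square part of another rail of the same size, whose far end has a thin flat tongue (25 mm long, 7 mm wide, 24 mm high) in place of the round tenon; stays in the rack
- plain_rail_mid (a point): a third rail of the same section, 165 mm long, with a plain square end; this point lies 70 mm from its near end, half-way up; stays in the rack
- tape_roll: masking tape roll lying flat, 105 mm across, 25 mm high; bystander
- block_plane: small block plane, 50 x 160 x 38 mm; bystander
- tin: round tin with a lid, 67 mm across, 58 mm high; bystander
Mind the look-alikes: they are no part of the job. What is shaped like the pin_rail but pink or red is not meant.

How it is judged:
On the way:
1. the rail with the round tenon is held clear above the rack (height (world z) of pin_rail_mid above 0.09 m and contact force between pin_rail and the fingers above 1 N and contact force between pin_rail and rack below 0.1 N), for 0.1 s.
At the end, for the whole second after the job is handed in: rail held still in the air by the fingers alone; tenon tip within 20 mm of the view point along the line of sight and 15 mm across it; rail within 0.16 rad of that line, rolled under 0.2 rad; the other two rails within 15 mm of where they lay (x of pin_tip in the frame of view_point between -0.02 and 0.02 m and y of pin_tip in the frame of view_point between -0.015 and 0.015 m and z of pin_tip in the frame of view_point between -0.015 and 0.015 m and angle between the x axis of pin_rail_mid and the x axis of view_point, either way round below 0.16 rad and angle between the y axis of pin_rail_mid and the y axis of view_point, either way round below 0.2 rad and contact force between pin_rail and the fingers above 1 N and height (world z) of pin_rail_mid above 0.12 m and contact force between pin_rail and rack below 0.1 N and contact force between pin_rail and camera_stand below 0.1 N and linear speed of pin_rail below 0.02 m/s and distance of each of tongue_rail_mid, plain_rail_mid from where it was at the start of the episode below 0.015 m); the arm keeps its last pose, push and grip.
It fails at once if the fingers press on the rail with more than 50 N each (100 N in all) (contact force between pin_rail and the fingers above 100 N).
It fails at once if the camera or its stand is touched (contact force between camera_stand and anything else above 1 N).
It fails at once if another rail or a thing lying about is moved by more than 20 mm (distance of any of tongue_rail_mid, plain_rail_mid, tape_roll, block_plane, tin from where it was at the start of the episode above 0.02 m).
It also fails if it takes over 32 s, if anything falls off the work surface, if the arm or the gripper's body presses on something with over 40 N, if the wrist force passes 120 N, or if a joint passes its speed limit or range.

ROBOT

A 7-joint arm with a two-finger parallel gripper is mounted at the origin on the work surface; the furniture and walls round the work are solid. World frame = base frame: x ahead of the robot, y to its left, z up, the work surface at z = 0. Lengths are in m, angles in rad, forces in N, time in s.
With the tool pointing down it reaches from about 0.4 to 0.9 m from the base axis. Payload 5.5 kg.
Tool frame: the origin (TCP) lies between the finger pads; the fingertips stand 11 mm ahead of it and the grasp point (between the pads) lies 8 mm behind it; z points along the fingers, y is the line along which they close (so a half turn about z gives the same grasp; the last joint's range is limited). The gripper opens to 85 mm and grips with 20 to 120 N. Pads are 22 mm wide; open, the fingers measure 114 mm over their backs; the gripper's body (76 mm by 85 mm) begins 54 mm behind the grasp point. The pads swing forward as they close: fully open they stand 13 mm farther back than shut.
Start: joints at [1.446, 0.501, -0.427, 1.55, 0.221, 1.138, -0.21], TCP at [0.246, -0.602, 0.242] pointing down, gripper open.
Joint ranges: [-2.88, 2.88], [-0.31, 2.03], [-1.54, 1.56], [0.2, 2.42], [-1.41, 4.55], [0.19, 2.02], [-2.57, 2.57]. Speed limits (rad/s): [2.57, 2.57, 3.14, 3.14, 3.14, 3.14, 3.14].

INTERFACE

Orientations are given as a 3x3 rotation matrix whose columns are the frame's x, y, z axes.
In Python, from cell import env, get_image, camera_info gives the robot as it stands.
- The arm moves only by the shell command python3 -m handwheel 'ROWS'. ROWS is JSON, a list of rows, each an object of numbers: "fingers": the finger opening in mm, from 0 to 85.4; "dx", "dy", "dz": the shift along the tool's x, y, z normalised to -1 to 1, where 1 is 25 mm; "wx", "wy", "wz": the turn, a rotation vector about the tool's x, y, z normalised to -1 to 1, where 1 is 0.1 rad. A call has 1 to 10 rows; each row shifts and turns the commanded pose from where the row before left it, along the tool's axes as they then stand; what a row does not reach is not made up. A row lasts 1/10 s, in which the tool goes at most 50 mm and 8.59 degrees, less where a joint would pass 70% of its speed; a pose out of reach is approached as far as the arm can. A call with a number of a shift or a turn outside -1 to 1 is refused whole. A call with a gripper value outside its range is refused whole. The fingers move at their own pace and stop on an object; the grip force is fixed at half the most. Time passes only in rows, so rows that do not move let the fingers close. It gives the time, the measured TCP pose, the force, the opening and the grip force at its end, in the units of the state.
- env.get_state(): the state, without advancing time (a new reading comes with each control period).
- get_image(name): name is "scene" or "top" or "wrist"; returns (picture, depth): 384x512x3 uint8, blue, green, red; 384x512 float32, m along the optical axis (not along the pixel's ray), 0 where there is no reading.
- camera_info(name): a dict with "intrinsics" (3x3 intrinsics, pixels), "position" and "orientation" of the camera in the world; the wrist camera has in their place "hand_eye" (4x4, takes a point from camera to tool coordinates, whose origin is the TCP and whose axes are the flange's). Camera axes: x right, y down, z forward; pixel columns grow to the right and rows downward; lengths in m; the calibration is good to about 2 mm. A picture is of the moment at which its call begins: read the wrist's pose just before it. camera_info takes no time and is no camera call.
- env.job_done(): hands the job in; it is judged then, once.
The state is a dict: "clock": time; "joint_positions": joint angles; "qd": joint speeds; "tau": joint torques, N m; "eef_pos": TCP position; "ee_rot": TCP orientation; "force": force on the tool from outside, world axes, zero at the start; "ft_torque": the same for the moment, N m; "width": opening from 0.0 (shut) to 1.0 (fully open); "grip_force": force on a finger pad.
Only numpy, scipy, OpenCV 4.12 (cv2) and the standard library are available. Lean on these libraries where they do the work, as an engineer would, in place of code of your own. Each camera call takes 0.05 s, during which the arm holds its last target. There are 200 camera calls.

## Working session

There is one attempt and no reset: what is moved stays moved. The work goes in short steps, Python scripts to look and compute and a shell command to move; the robot and the scene stay as the last step left them, time stands still between calls to the robot, and variables do not carry over. Pictures are saved under pics/ and viewed, at most 10 in all, crops included, and the job is handed in when it is done.

```bash
ls; mkdir -p pics
python3 - <<'E'
from cell import env,get_image,camera_info
import cv2,numpy as np
s=env.get_state();print({k:np.round(v,3).tolist() for k,v in s.items()})
for n in("top","scene"):
    p,d=get_image(n);cv2.imwrite(f"pics/{n}0.png",p);np.save(f"pics/{n}0.npy",d)
    c=camera_info(n);print(n,{k:np.round(v,4).tolist() for k,v in c.items()})
print(camera_info("wrist"))
E
```

```text
pics
{'clock': 0.0, 'joint_positions': [1.446, 0.502, -0.427, 1.551, 0.221, 1.138, -0.21], 'qd': [0.001, -0.001, -0.002, 0.0, -0.002, -0.0, 0.0], 'tau': [-0.001, -56.952, -5.817, -28.095, 0.011, 0.012, 0.0], 'eef_pos': [0.245, -0.601, 0.241], 'ee_rot': [[0.926, 0.378, -0.001], [0.378, -0.926, 0.002], [0.0, -0.002, -1.0]], 'force': [0.307, -0.493, -0.06], 'ft_torque': [0.025, 0.014, 0.002], 'grip_force': 0.0, 'width': 1.005}
top {'intrinsics': [[435.5499, 0.0, 254.0547], [0.0, 435.5499, 196.9189], [0.0, 0.0, 1.0]], 'position': [-0.2628, 0.2097, 1.5653], 'orientation': [[-0.3212, -0.8228, 0.4689], [-0.9469, 0.2856, -0.1474], [-0.0126, -0.4914, -0.8708]]}
scene {'intrinsics': [[367.9309, 0.0, 253.6677], [0.0, 367.9309, 194.8756], [0.0, 0.0, 1.0]], 'position': [-0.1377, 0.5735, 0.9718], 'orientation': [[-0.6886, -0.4812, 0.5424], [-0.725, 0.4698, -0.5036], [-0.0125, -0.7401, -0.6724]]}
{'intrinsics': array([[296.68915278,   0.        , 253.41525252],
       [  0.        , 296.68915278, 188.40489161],
       [  0.        ,   0.        ,   1.        ]]), 'hand_eye': array([[ 9.05638531e-05, -9.66160252e-01, -2.57942551e-01,
         6.51516458e-02],
       [ 9.99999995e-01,  7.84565445e-05,  5.72307975e-05,
         8.45393455e-04],
       [-3.50568405e-05, -2.57942555e-01,  9.66160254e-01,
        -1.32209849e-01],
       [ 0.00000000e+00,  0.00000000e+00,  0.00000000e+00,
         1.00000000e+00]])}
```

View pics/top0.png

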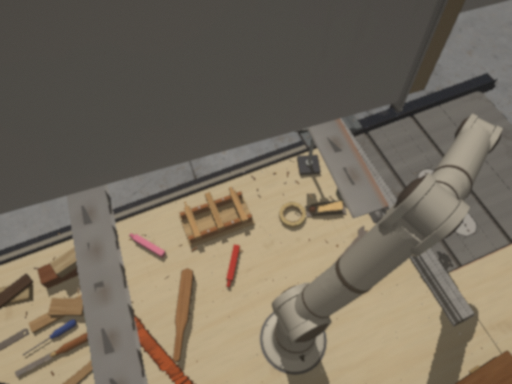

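View pics/scene0.png

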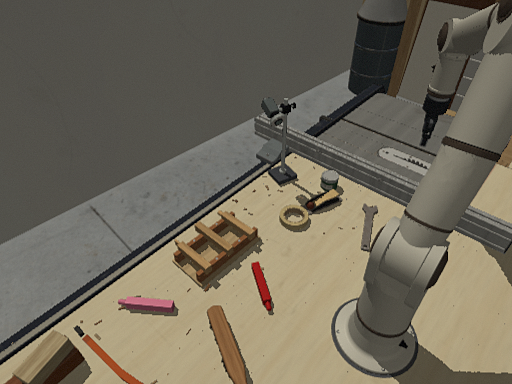

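The top view shows the rack around (215,213), the stand at (308,165), the tape at (292,214) and the plane at (325,208). In the scene view the rack is at (215,245), the stand foot at (283,174) and the camera at (272,106). The pink (148,303) and red (262,285) bars are decoys. I'll enlarge the rack and stand, and get 3D data at the same time.

```bash
cat > h.py <<'E'
import cv2,numpy as np
from cell import camera_info
def cloud(n,d,T=None):
    c=camera_info(n);K=c["intrinsics"];v,u=np.mgrid[:384,:512]
    P=np.stack([(u-K[0,2])/K[0,0]*d,(v-K[1,2])/K[1,1]*d,d],-1)
    if n=="wrist":
        H=c["hand_eye"];P=P@H[:3,:3].T+H[:3,3];R,t=T
    else: R,t=np.array(c["orientation"]),np.array(c["position"])
    W=P@np.array(R).T+t;W[d<=0]=np.nan;return W
E
python3 - <<'E'
from h import *
p=cv2.imread("pics/scene0.png");q=cv2.imread("pics/top0.png")
a=cv2.resize(p[200:290,165:275],None,fx=3.6,fy=3.6,interpolation=2)
b=cv2.resize(q[175:250,170:262],(396,324),interpolation=2)
c=cv2.resize(p[85:190,235:345],(396,270),interpolation=2)
e=cv2.resize(q[125:225,270:350],(396,270),interpolation=2)
cv2.imwrite("pics/crop1.png",np.vstack([np.hstack([a,b]),np.hstack([c,e])]))
for n in("scene","top"):
    W=cloud(n,np.load(f"pics/{n}0.npy"))
    r=(slice(200,290),slice(165,275)) if n=="scene" else (slice(175,250),slice(170,262))
    w=W[r].reshape(-1,3);w=w[np.isfinite(w[:,0])]
    print(n,"table z",np.median(w[w[:,2]<.02][:,2]))
    m=w[(w[:,2]>.058)&(w[:,2]<.075)];print(len(m),m.min(0),m.max(0))
    k,lab=None,None
    import scipy.cluster.hierarchy as H
    L=H.fcluster(H.linkage(m[:,:2]),.014,'distance')
    for l in np.unique(L):
        g=m[L==l]
        if len(g)>15:
            (cx,cy),(s1,s2),an=cv2.minAreaRect(g[:,:2].astype(np.float32));print(len(g),np.round([cx,cy,s1,s2,an],3),np.round(np.median(g[:,2]),3))
    r=(slice(85,190),slice(235,345)) if n=="scene" else (slice(125,190),slice(280,335))
    w=W[r].reshape(-1,3);w=w[np.isfinite(w[:,0])]
    for lo,hi in((.15,.2),(.2,.24),(.24,.28),(.28,.32),(.32,.36),(.36,.4)):
        g=w[(w[:,2]>lo)&(w[:,2]<hi)]
        if len(g):print(lo,len(g),np.median(g,0).round(3),g.min(0).round(3),g.max(0).round(3))
E
```

```text
scene table z 0.00042730393838708025
927 [0.45465904 0.01346317 0.0580105 ] [0.62928141 0.23462645 0.07209866]
269 [0.545 0.03  0.164 0.027 3.107] 0.066
327 [0.537 0.22  0.164 0.026 3.359] 0.066
331 [0.546 0.125 0.166 0.026 3.315] 0.066
0.15 44 [ 0.647 -0.315  0.176] [ 0.64  -0.327  0.151] [ 0.654 -0.31   0.2  ]
0.2 39 [ 0.648 -0.316  0.22 ] [ 0.642 -0.328  0.201] [ 0.659 -0.309  0.239]
0.24 38 [ 0.645 -0.316  0.26 ] [ 0.631 -0.325  0.24 ] [ 0.654 -0.251  0.28 ]
0.28 230 [ 0.638 -0.257  0.31 ] [ 0.615 -0.358  0.28 ] [ 0.706 -0.227  0.32 ]
0.32 336 [ 0.658 -0.269  0.332] [ 0.613 -0.358  0.32 ] [ 0.722 -0.235  0.355]
top table z 0.0014871727994125727
694 [ 0.45314694 -0.00836107  0.05804177] [0.62759209 0.24323233 0.07466418]
226 [5.360e-01 2.080e-01 4.600e-02 1.660e-01 8.864e+01] 0.067
242 [5.4400e-01 1.2000e-01 4.8000e-02 1.6600e-01 8.5471e+01] 0.067
212 [0.542 0.025 0.163 0.025 2.829] 0.067
0.15 29 [ 0.644 -0.321  0.174] [ 0.637 -0.331  0.151] [ 0.65  -0.314  0.198]
0.2 2 [ 0.649 -0.319  0.201] [ 0.647 -0.32   0.201] [ 0.651 -0.318  0.202]
0.28 39 [ 0.62  -0.257  0.306] [ 0.611 -0.281  0.28 ] [ 0.637 -0.236  0.32 ]
0.32 7 [ 0.613 -0.264  0.323] [ 0.609 -0.273  0.322] [ 0.617 -0.25   0.333]
```

View pics/crop1.png

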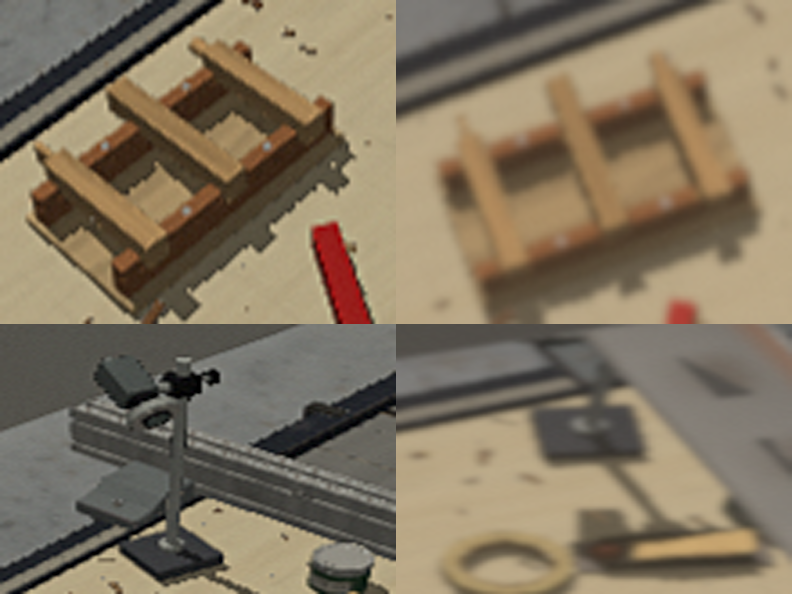

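Top-right of the crop: the left rail has a thin far end at scene (195,260 area), the middle and right rails look wider; not decidable yet. I'll look from close by. First the camera stand, on the way, with the tool tilted towards it.

```bash
python3 -m handwheel '[{"dx":0.94,"dy":-0.91,"dz":-0.3},{"dx":0.94,"dy":-0.91,"dz":-0.3},{"dx":0.94,"dy":-0.91,"dz":-0.3},{"dx":0.94,"dy":-0.91,"dz":-0.3},{"dx":0.94,"dy":-0.91,"dz":-0.3},{"dx":0.94,"dy":-0.91,"dz":-0.3},{"dx":0.94,"dy":-0.91,"dz":-0.3},{"dx":0.94,"dy":-0.91,"dz":-0.3},{"wy":1},{"wy":1}]'
python3 -m handwheel '[{"wy":1},{"wy":1},{"wy":1},{"wy":1},{"wy":1},{"wy":1},{"wy":1},{},{}]'
python3 - <<'E'
from h import *
from cell import env,get_image
s=env.get_state();print(s["clock"],s["eef_pos"],s["ee_rot"],s["joint_positions"])
p,d=get_image("wrist");cv2.imwrite("pics/w1.png",p);np.savez("pics/w1.npz",d=d,R=s["ee_rot"],t=s["eef_pos"])
E
```

```text
0.1 [ 0.24554589 -0.60119855  0.24136798] [[ 9.25732884e-01  3.78177584e-01 -5.85373987e-04]
 [ 3.78178029e-01 -9.25731430e-01  1.64243657e-03]
 [ 7.92335957e-05 -1.74183312e-03 -9.99998480e-01]] [ 1.44618225  0.50176807 -0.42679628  1.55131015  0.22078117  1.13830501
 -0.21031021]invalid input at $[0]: expected keys fingers, dx, dy, dz, wx, wy, wz
invalid input at $[0]: expected keys fingers, dx, dy, dz, wx, wy, wz
```

View pics/w1.png

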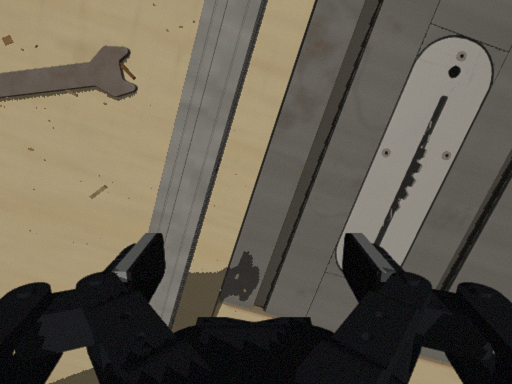

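The picture shows only the table saw below the fingers: the rows were refused because every key is required. I'll retype them in full.

```bash
python3 -m handwheel '[{"fingers":85,"dx":0.94,"dy":-0.91,"dz":-0.3,"wx":0,"wy":0,"wz":0},{"fingers":85,"dx":0.94,"dy":-0.91,"dz":-0.3,"wx":0,"wy":0,"wz":0},{"fingers":85,"dx":0.94,"dy":-0.91,"dz":-0.3,"wx":0,"wy":0,"wz":0},{"fingers":85,"dx":0.94,"dy":-0.91,"dz":-0.3,"wx":0,"wy":0,"wz":0},{"fingers":85,"dx":0.94,"dy":-0.91,"dz":-0.3,"wx":0,"wy":0,"wz":0},{"fingers":85,"dx":0.94,"dy":-0.91,"dz":-0.3,"wx":0,"wy":0,"wz":0},{"fingers":85,"dx":0.94,"dy":-0.91,"dz":-0.3,"wx":0,"wy":0,"wz":0},{"fingers":85,"dx":0.94,"dy":-0.91,"dz":-0.3,"wx":0,"wy":0,"wz":0},{"fingers":85,"dx":0,"dy":0,"dz":0,"wx":0,"wy":1,"wz":0},{"fingers":85,"dx":0,"dy":0,"dz":0,"wx":0,"wy":1,"wz":0}]'
python3 -m handwheel '[{"fingers":85,"dx":0,"dy":0,"dz":0,"wx":0,"wy":1,"wz":0},{"fingers":85,"dx":0,"dy":0,"dz":0,"wx":0,"wy":1,"wz":0},{"fingers":85,"dx":0,"dy":0,"dz":0,"wx":0,"wy":1,"wz":0},{"fingers":85,"dx":0,"dy":0,"dz":0,"wx":0,"wy":1,"wz":0},{"fingers":85,"dx":0,"dy":0,"dz":0,"wx":0,"wy":1,"wz":0},{"fingers":85,"dx":0,"dy":0,"dz":0,"wx":0,"wy":1,"wz":0},{"fingers":85,"dx":0,"dy":0,"dz":0,"wx":0,"wy":1,"wz":0},{"fingers":85,"dx":0,"dy":0,"dz":0,"wx":0,"wy":0,"wz":0},{"fingers":85,"dx":0,"dy":0,"dz":0,"wx":0,"wy":0,"wz":0}]'
cat > shot.py <<'E'
import sys
from h import *
from cell import env,get_image
n=sys.argv[1];s=env.get_state();print(s["clock"],*[np.round(s[k],3).tolist() for k in("eef_pos","ee_rot","joint_positions","force","width","grip_force")])
p,d=get_image("wrist");cv2.imwrite(f"pics/{n}.png",p);np.savez(f"pics/{n}.npz",d=d,R=s["ee_rot"],t=s["eef_pos"])
E
python3 shot.py w2
```

```text
clock: 1.15
eef_pos: [0.3534, -0.3602, 0.3031]
ee_rot: [[0.904, 0.384, 0.188], [0.376, -0.923, 0.075], [0.202, 0.002, -0.979]]
force: [-0.1, -0.0, -0.8]
width: 0.997
grip_force: 0.0
clock: 2.05
eef_pos: [0.3508, -0.3622, 0.3019]
ee_rot: [[0.577, 0.378, 0.724], [0.234, -0.926, 0.296], [0.782, -0.002, -0.623]]
force: [-0.9, -0.2, 0.3]
width: 0.995
grip_force: 0.0
2.05 [0.351, -0.362, 0.302] [[0.577, 0.378, 0.724], [0.234, -0.926, 0.296], [0.782, -0.002, -0.623]] [1.776, 0.298, -0.542, 2.04, -0.858, 1.109, 0.57] [-0.863, -0.234, 0.342] 0.995 0.0
```

View pics/w2.png

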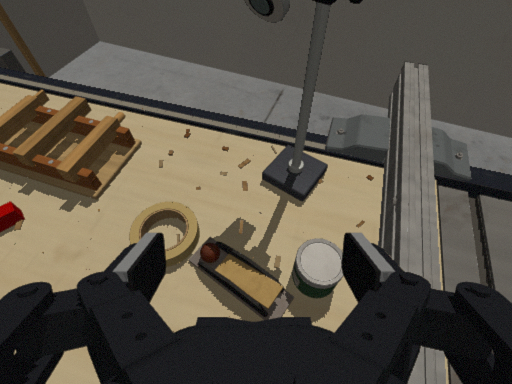

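The ring light sits at the top edge (268,8), the stand foot is at (295,172), the tape at (165,232) and the tin at (318,265). I'll tilt up another 0.4 rad.

```bash
python3 -m handwheel '[{"fingers":85,"dx":0,"dy":0,"dz":0,"wx":0,"wy":1,"wz":0},{"fingers":85,"dx":0,"dy":0,"dz":0,"wx":0,"wy":1,"wz":0},{"fingers":85,"dx":0,"dy":0,"dz":0,"wx":0,"wy":1,"wz":0},{"fingers":85,"dx":0,"dy":0,"dz":0,"wx":0,"wy":1,"wz":0},{"fingers":85,"dx":0,"dy":0,"dz":0,"wx":0,"wy":0,"wz":0}]' >/dev/null
python3 shot.py w3
python3 - <<'E'
import cv2
p=cv2.imread("pics/w3.png");cv2.imwrite("pics/w3c.png",cv2.resize(p[0:300,150:450],(600,600),interpolation=2))
E
```

```text
2.6 [0.351, -0.362, 0.301] [[0.248, 0.378, 0.892], [0.097, -0.926, 0.366], [0.964, -0.004, -0.266]] [1.903, 0.564, -0.569, 2.07, -1.052, 1.244, 0.895] [-0.844, 0.107, 0.565] 0.993 0.0
```

View pics/w3c.png

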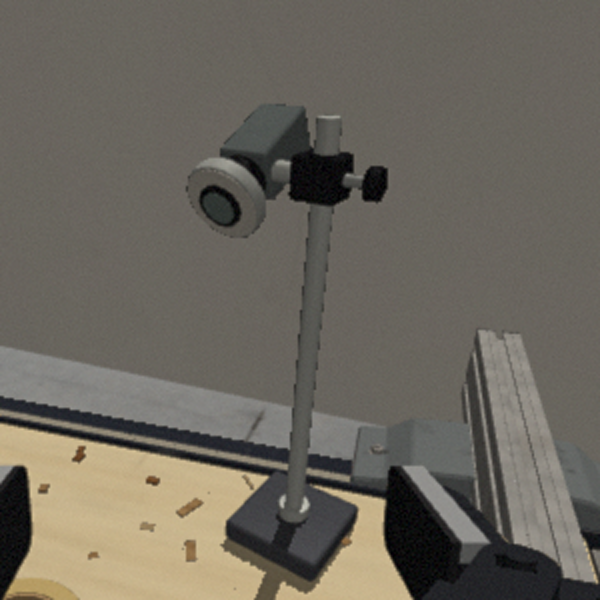

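The crop shows the ring light facing us at crop (225,200), i.e. image (262,100), with the lens at (260,103), the camera body behind it to the upper right, the post at its right and the foot at (295,262). I'll fit the axis by depth.

Run:
```python
from h import *
f=np.load("pics/w3.npz");W=cloud("wrist",f["d"],(f["R"],f["t"]));p=cv2.imread("pics/w3.png")
rng=np.random.default_rng(0)
def planes(w,k,tol=.0015):
    out=[]
    for _ in range(k):
        best=None
        for _ in range(1500):
            a,b,c=w[rng.choice(len(w),3,False)];n=np.cross(b-a,c-a);l=np.linalg.norm(n)
            if l<2e-5:continue
            i=abs((w-a)@(n/l))<tol
            if best is None or i.sum()>best.sum():best=i
        g=w[best];c=g.mean(0);n=np.linalg.svd(g-c)[2][2];n*=-np.sign(n[0])
        out.append((n,g));w=w[~best]
        print(best.sum(),"n",n.round(3),"yaw",np.arctan2(n[1],n[0]).round(3),"pitch",np.arcsin(n[2]).round(3),"c",c.round(4),"mid-range",((g.min(0)+g.max(0))/2).round(4),"span",np.ptp(g,axis=0).round(3))
        if len(w)<30:break
    return out
ys,xs=slice(76,122),slice(241,285)
w=W[ys,xs].reshape(-1,3);w=w[np.isfinite(w[:,0])&(w[:,0]<.75)];print(len(w))
print("ring");o=planes(w,2)
n,g=o[0];e1=np.cross([0,0,1],n);e1/=np.linalg.norm(e1);e2=np.cross(n,e1)
q=np.c_[g@e1,g@e2].astype(np.float32);(c,r)=cv2.minEnclosingCircle(q);print("circle",c,r,"centre",c[0]*e1+c[1]*e2+n*(g@n).mean())
print("lens px",W[101:106,258:263].reshape(-1,3).mean(0))
print("body");w=W[52:100,262:304].reshape(-1,3);w=w[np.isfinite(w[:,0])&(w[:,0]<.85)];planes(w,3)
w=W[230:290,262:332].reshape(-1,3);w=w[np.isfinite(w[:,0])];w=w[(w[:,2]>.006)&(w[:,2]<.03)]
print("foot",len(w),np.median(w[:,2]),cv2.minAreaRect(w[:,:2].astype(np.float32)))
w=W[110:240,294:320].reshape(-1,3);w=w[np.isfinite(w[:,0])&(w[:,0]<.75)&(w[:,2]>.1)&(w[:,2]<.28)];print("post",np.median(w,0))
for n_ in("scene","top"):
    d=np.load(f"pics/{n_}0.npy");V=cloud(n_,d).reshape(-1,3);V=V[np.isfinite(V[:,0])]
    V=V[(abs(V[:,0]-.65)<.08)&(abs(V[:,1]+.32)<.08)&(V[:,2]>.006)&(V[:,2]<.03)];print("foot",n_,len(V),np.median(V[:,2]),cv2.minAreaRect(V[:,:2].astype(np.float32)))
```

```text
1441
ring
615 n [-0.881  0.218 -0.42 ] yaw 2.899 pitch -0.434 c [ 0.6225 -0.2638  0.3017] mid-range [ 0.6247 -0.2611  0.2986] span [0.028 0.055 0.051]
294 n [-0.895  0.194 -0.401] yaw 2.928 pitch -0.413 c [ 0.6208 -0.261   0.2977] mid-range [ 0.6205 -0.2626  0.2971] span [0.017 0.037 0.029]
circle (0.1035025343298912, -0.010436445474624634) 0.028942082077264786 centre [ 0.62481508 -0.26096818  0.29834209]
lens px [ 0.61965461 -0.26235196  0.29801605]
body
705 n [-0.433  0.088  0.897] yaw 2.941 pitch 1.114 c [ 0.6636 -0.2758  0.3376] mid-range [ 0.6552 -0.2821  0.3323] span [0.086 0.064 0.042]
421 n [-0.26  -0.966 -0.01 ] yaw -1.834 pitch -0.01 c [ 0.6651 -0.2897  0.3254] mid-range [ 0.6553 -0.2864  0.3234] span [0.087 0.025 0.054]
215 n [-0.971  0.237 -0.015] yaw 2.902 pitch -0.015 c [ 0.6395 -0.3     0.3167] mid-range [ 0.6433 -0.2844  0.3165] span [0.018 0.063 0.029]
foot 1902 0.022370346171932176 ((0.6866070628166199, -0.3334926962852478), (0.08902058005332947, 0.17134873569011688), 75.80624389648438)
post [ 0.64253721 -0.32470634  0.20330831]
foot scene 334 0.021868876695522732 ((0.6393151879310608, -0.3204777240753174), (0.14765380322933197, 0.11906642466783524), 83.67347717285156)
foot top 441 0.021204997581295126 ((0.6482366919517517, -0.3173125386238098), (0.1549968272447586, 0.15424507856369019), 0.513032853603363)
```

Foot (-14.2°), ring and body side all agree on a yaw of about -0.243. The lens is at (0.6205,-0.261,0.297), so the view point is about (0.5415,-0.2414,0.259), which matches the stated 0.26 height. Now I'll untilt and go above the rack.

```bash
python3 -m handwheel '[{"fingers":85,"dx":0,"dy":-1,"dz":0,"wx":0,"wy":-1,"wz":0},{"fingers":85,"dx":0,"dy":-1,"dz":0,"wx":0,"wy":-1,"wz":0},{"fingers":85,"dx":0,"dy":-1,"dz":0,"wx":0,"wy":-1,"wz":0},{"fingers":85,"dx":0,"dy":-1,"dz":0,"wx":0,"wy":-1,"wz":0},{"fingers":85,"dx":0,"dy":-1,"dz":0,"wx":0,"wy":-1,"wz":0},{"fingers":85,"dx":0,"dy":-1,"dz":0,"wx":0,"wy":-1,"wz":0},{"fingers":85,"dx":0,"dy":-1,"dz":0,"wx":0,"wy":-1,"wz":0},{"fingers":85,"dx":0,"dy":-1,"dz":0,"wx":0,"wy":-1,"wz":0},{"fingers":85,"dx":0,"dy":-1,"dz":0,"wx":0,"wy":-1,"wz":0},{"fingers":85,"dx":0,"dy":-1,"dz":0,"wx":0,"wy":-1,"wz":0}]' >/dev/null
python3 -m handwheel '[{"fingers":85,"dx":0,"dy":-1,"dz":0,"wx":0,"wy":-1,"wz":0},{"fingers":85,"dx":0,"dy":-1,"dz":0,"wx":0,"wy":-1,"wz":0},{"fingers":85,"dx":0,"dy":-1,"dz":0,"wx":0,"wy":-1,"wz":0},{"fingers":85,"dx":1,"dy":-0.2,"dz":-0.15,"wx":0,"wy":0,"wz":0},{"fingers":85,"dx":1,"dy":-0.2,"dz":-0.15,"wx":0,"wy":0,"wz":0},{"fingers":85,"dx":1,"dy":-0.2,"dz":-0.15,"wx":0,"wy":0,"wz":0},{"fingers":85,"dx":1,"dy":-0.2,"dz":-0.15,"wx":0,"wy":0,"wz":0},{"fingers":85,"dx":1,"dy":-0.2,"dz":-0.15,"wx":0,"wy":0,"wz":0},{"fingers":85,"dx":1,"dy":-0.2,"dz":-0.15,"wx":0,"wy":0,"wz":0},{"fingers":85,"dx":1,"dy":-0.2,"dz":-0.15,"wx":0,"wy":0,"wz":0}]'
python3 -m handwheel '[{"fingers":85,"dx":1,"dy":-0.2,"dz":-0.15,"wx":0,"wy":0,"wz":0},{"fingers":85,"dx":1,"dy":-0.2,"dz":-0.15,"wx":0,"wy":0,"wz":0},{"fingers":85,"dx":1,"dy":-0.2,"dz":0,"wx":0,"wy":0,"wz":1},{"fingers":85,"dx":0,"dy":0,"dz":0,"wx":0,"wy":0,"wz":1},{"fingers":85,"dx":0,"dy":0,"dz":0,"wx":0,"wy":0,"wz":1},{"fingers":85,"dx":0,"dy":0,"dz":0,"wx":0,"wy":0,"wz":0.4},{"fingers":85,"dx":0,"dy":0,"dz":0,"wx":0,"wy":0,"wz":0}]'
python3 shot.py w4
```

```text
clock: 4.65
eef_pos: [0.4088, -0.0345, 0.3503]
ee_rot: [[0.904, 0.393, 0.168], [0.378, -0.919, 0.115], [0.199, -0.041, -0.979]]
force: [-0.2, -0.3, -0.1]
width: 0.992
grip_force: 0.0
clock: 5.35
eef_pos: [0.4686, 0.0061, 0.3725]
ee_rot: [[0.984, 0.069, 0.167], [0.05, -0.992, 0.116], [0.174, -0.106, -0.979]]
force: [0.1, 0.1, -0.5]
width: 0.999
grip_force: 0.0
5.35 [0.469, 0.006, 0.373] [[0.984, 0.069, 0.167], [0.05, -0.992, 0.116], [0.174, -0.106, -0.979]] [0.648, -0.072, -0.589, 1.928, -0.184, 1.117, -1.386] [0.126, 0.077, -0.525] 0.999 0.0
```

View pics/w4.png

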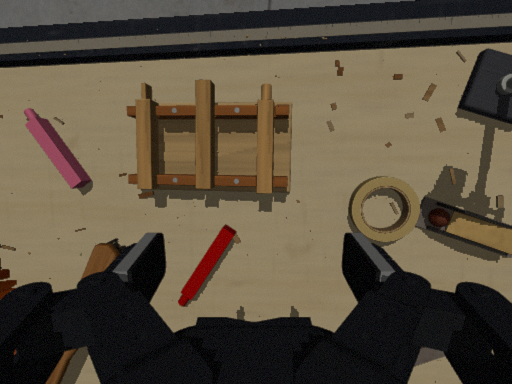

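The image shows three rails: left with its narrow end at (145,90), middle plain at (204,85), right with its narrow end at (266,91). I'll enlarge the far ends and measure tenon widths and heights.

Run:
```python
from h import *
f=np.load("pics/w4.npz");W=cloud("wrist",f["d"],(f["R"],f["t"]));p=cv2.imread("pics/w4.png")
cv2.imwrite("pics/w4c.png",cv2.resize(p[75:200,120:295],(798,570),interpolation=cv2.INTER_CUBIC))
for nm,u0,u1 in(("L",134,158),("M",192,218),("R",254,278)):
    w=W[78:195,u0:u1].reshape(-1,3);g=w[(w[:,2]>.062)&(w[:,2]<.072)]
    (c,s,a)=cv2.minAreaRect(g[:,:2].astype(np.float32))
    print(nm,len(g),np.round(c,4),np.round(s,4),round(a,2),"z",np.median(g[:,2]).round(4),"x",g[:,0].min().round(3),g[:,0].max().round(3))
for nm,u0,u1 in(("L",134,158),("M",192,218),("R",254,278)):
    for r in range(81,103,2):
        w=W[r,u0:u1];g=w[(w[:,2]>.047)&(w[:,2]<.08)]
        if len(g):print(nm,r,len(g),"width",np.ptp(g[:,1]).round(4),"ymid",((g[:,1].min()+g[:,1].max())/2).round(4),"zmax",g[:,2].max().round(4),"x",g[:,0].mean().round(3),"z",g[:,2].round(3).tolist())
```

```text
L 1471 [0.5376 0.2158] [0.1632 0.0251] 2.9 z 0.0665 x 0.456 0.619
M 1690 [0.5451 0.1219] [0.1634 0.025 ] 3.16 z 0.0666 x 0.463 0.627
R 1505 [0.5325 0.026 ] [0.1388 0.0242] 3.17 z 0.0666 x 0.463 0.602
L 83 5 width 0.0063 ymid 0.221 zmax 0.0634 x 0.619 z [0.063, 0.063, 0.063, 0.062, 0.063]
L 85 9 width 0.0074 ymid 0.2208 zmax 0.0647 x 0.617 z [0.062, 0.065, 0.063, 0.064, 0.063, 0.06, 0.056, 0.053, 0.051]
L 87 9 width 0.0074 ymid 0.2205 zmax 0.064 x 0.614 z [0.063, 0.062, 0.064, 0.062, 0.063, 0.061, 0.058, 0.055, 0.051]
L 89 10 width 0.006 ymid 0.22 zmax 0.065 x 0.611 z [0.065, 0.064, 0.065, 0.063, 0.062, 0.059, 0.058, 0.054, 0.05, 0.047]
L 91 8 width 0.0058 ymid 0.2188 zmax 0.0641 x 0.608 z [0.064, 0.064, 0.062, 0.062, 0.061, 0.059, 0.054, 0.05]
L 93 8 width 0.0058 ymid 0.2195 zmax 0.0639 x 0.605 z [0.062, 0.064, 0.064, 0.062, 0.061, 0.057, 0.054, 0.051]
L 95 8 width 0.0053 ymid 0.2185 zmax 0.0656 x 0.602 z [0.065, 0.066, 0.064, 0.063, 0.06, 0.058, 0.056, 0.05]
L 97 8 width 0.0048 ymid 0.2187 zmax 0.0646 x 0.599 z [0.065, 0.064, 0.063, 0.062, 0.06, 0.058, 0.054, 0.051]
L 99 15 width 0.
[... 2870 characters left out ...]
, 0.054]
R 93 11 width 0.0151 ymid 0.0304 zmax 0.0597 x 0.614 z [0.054, 0.058, 0.059, 0.059, 0.06, 0.058, 0.059, 0.059, 0.058, 0.055, 0.053]
R 95 11 width 0.0149 ymid 0.0301 zmax 0.061 x 0.611 z [0.056, 0.057, 0.059, 0.059, 0.061, 0.06, 0.059, 0.058, 0.058, 0.055, 0.053]
R 97 11 width 0.0151 ymid 0.0299 zmax 0.0606 x 0.608 z [0.055, 0.057, 0.059, 0.058, 0.058, 0.058, 0.061, 0.059, 0.057, 0.057, 0.054]
R 99 11 width 0.0151 ymid 0.0298 zmax 0.061 x 0.605 z [0.054, 0.056, 0.06, 0.058, 0.061, 0.06, 0.06, 0.057, 0.057, 0.055, 0.052]
R 101 16 width 0.0222 ymid 0.0293 zmax 0.0673 x 0.6 z [0.066, 0.065, 0.067, 0.067, 0.066, 0.067, 0.066, 0.066, 0.067, 0.066, 0.066, 0.066, 0.067, 0.067, 0.067, 0.067]
```

View pics/w4c.png

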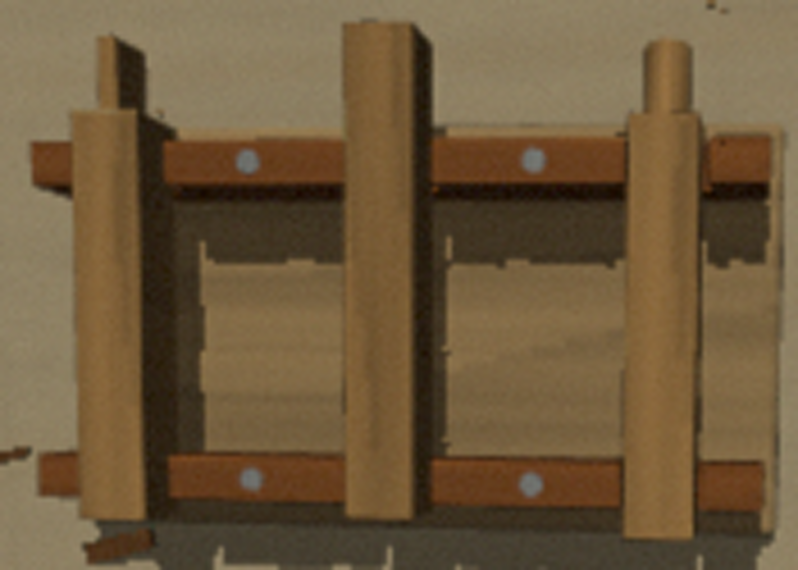

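The candidates are left (145,90): flat tongue 6–7 mm wide, top at 0.064. Middle (204,85): plain square end. Right (266,91): tenon about 15 mm wide with rounded top at 0.060, square part 139 mm. The right rail is therefore the pin rail, with centre (0.5325,0.026), yaw 0.055. I'll compute the moves.

```bash
cat > go.py <<'E'
import sys,numpy as np
from scipy.spatial.transform import Rotation as Ro
from cell import env
# goal: x y z yaw pitch(rise of tool x) ; turn first, then shift along goal axes
x,y,z,a,b=map(float,sys.argv[1:6]);s=env.get_state();R=np.array(s["ee_rot"])
X=np.array([np.cos(a)*np.cos(b),np.sin(a)*np.cos(b),np.sin(b)]);Y=np.array([np.sin(a),-np.cos(a),0]);G=np.c_[X,Y,np.cross(X,Y)]
d=np.array([x,y,z])-s["eef_pos"]
print("clock",s["clock"],"turn units",np.round(Ro.from_matrix(R.T@G).as_rotvec()/.1,2),"shift units after turn",np.round(G.T@d/.025,2),"before turn",np.round(R.T@d/.025,2),"width",s["width"],"grip",s["grip_force"],"F",np.round(s["force"],1))
E
python3 go.py 0.5325 0.0262 0.12 0.055 0
```

```text
clock 5.4 turn units [-1.08 -1.74  0.06] shift units after turn [ 2.6  -0.67 10.09] before turn [ 0.81  0.44 10.4 ] width 0.9978126837812445 grip 0.0 F [-0.   0.2  0.7]
```

```bash
python3 -m handwheel '[{"fingers":85,"dx":0,"dy":0,"dz":0,"wx":-0.54,"wy":-0.87,"wz":0.03},{"fingers":85,"dx":0,"dy":0,"dz":0,"wx":-0.54,"wy":-0.87,"wz":0.03},{"fingers":85,"dx":0.5,"dy":-0.13,"dz":0.9,"wx":0,"wy":0,"wz":0},{"fingers":85,"dx":0.5,"dy":-0.13,"dz":0.9,"wx":0,"wy":0,"wz":0},{"fingers":85,"dx":0.5,"dy":-0.13,"dz":0.9,"wx":0,"wy":0,"wz":0},{"fingers":85,"dx":0.5,"dy":-0.13,"dz":0.9,"wx":0,"wy":0,"wz":0},{"fingers":85,"dx":0.5,"dy":-0.13,"dz":0.9,"wx":0,"wy":0,"wz":0},{"fingers":85,"dx":0,"dy":0,"dz":0.9,"wx":0,"wy":0,"wz":0},{"fingers":85,"dx":0,"dy":0,"dz":0.9,"wx":0,"wy":0,"wz":0},{"fingers":85,"dx":0,"dy":0,"dz":0,"wx":0,"wy":0,"wz":0}]'; python3 go.py 0.5325 0.0262 0.043 0.055 0
```

```text
clock: 6.4
eef_pos: [0.5276, 0.0248, 0.2109]
ee_rot: [[0.999, 0.054, -0.007], [0.054, -0.999, 0.003], [-0.007, -0.003, -1.0]]
force: [-0.6, 0.9, -0.3]
width: 0.996
grip_force: 0.0
clock 6.4 turn units [-0.03  0.07 -0.01] shift units after turn [ 0.2  -0.05  6.71] before turn [ 0.25 -0.03  6.71] width 0.9959122006028445 grip 0.0 F [-0.6  0.9 -0.3]
```

```bash
python3 -m handwheel '[{"fingers":70,"dx":0.2,"dy":-0.05,"dz":1,"wx":0,"wy":0.05,"wz":0},{"fingers":70,"dx":0,"dy":0,"dz":1,"wx":0,"wy":0,"wz":0},{"fingers":70,"dx":0,"dy":0,"dz":1,"wx":0,"wy":0,"wz":0},{"fingers":70,"dx":0,"dy":0,"dz":0.5,"wx":0,"wy":0,"wz":0},{"fingers":70,"dx":0,"dy":0,"dz":0,"wx":0,"wy":0,"wz":0}]'; python3 go.py 0.5325 0.0262 0.043 0.055 0; python3 shot.py w5
python3 - <<'E'
from h import *
f=np.load("pics/w5.npz");W=cloud("wrist",f["d"],(f["R"],f["t"]))
w=W.reshape(-1,3);g=w[(w[:,2]>.062)&(w[:,2]<.072)&(abs(w[:,1]-.028)<.03)&(w[:,0]>.55)]
print(len(g),cv2.minAreaRect(g[:,:2].astype(np.float32)),np.median(g[:,2]))
for x in(.56,.57,.58,.59):
    h=g[abs(g[:,0]-x)<.003][:,1]
    if len(h):print(x,h.min(),h.max(),(h.min()+h.max())/2,"expect",.026+.055*(x-.5325))
E
```

```text
clock: 6.9
eef_pos: [0.5337, 0.0263, 0.1249]
ee_rot: [[0.999, 0.052, -0.0], [0.052, -0.999, 0.003], [0.0, -0.003, -1.0]]
force: [0.2, 0.6, -0.1]
width: 0.818
grip_force: 0.0
clock 6.9 turn units [-0.03 -0.   -0.02] shift units after turn [-0.05  0.    3.28] before turn [-0.05  0.01  3.28] width 0.8177732467660481 grip 0.0 F [ 0.2  0.6 -0.1]
6.9 [0.534, 0.026, 0.125] [[0.999, 0.052, -0.0], [0.052, -0.999, 0.003], [0.0, -0.003, -1.0]] [0.385, 0.486, -0.6, 1.934, 0.361, 0.829, -1.927] [0.215, 0.609, -0.1] 0.818 0.0
3085 ((0.5761801600456238, 0.02845516800880432), (0.05342850834131241, 0.02405218407511711), 3.053258180618286) 0.06656287119678089
0.56 0.015948467056596527 0.03926637197402813 0.02760741951531233 expect 0.027512500000000002
0.57 0.01616386328749398 0.039610804263094095 0.027887333775294038 expect 0.028062499999999997
0.58 0.01667482292793812 0.040659959118651015 0.028667391023294568 expect 0.0286125
0.59 0.01734207358587559 0.04095799130222306 0.029150032444049324 expect 0.029162499999999997
```

Aligned within 1 mm. I'll descend and close to just wider than the rail.

```bash
python3 -m handwheel '[{"fingers":60,"dx":0,"dy":0,"dz":1,"wx":0,"wy":0,"wz":0},{"fingers":50,"dx":0,"dy":0,"dz":1,"wx":0,"wy":0,"wz":0},{"fingers":40,"dx":0,"dy":0,"dz":1,"wx":0,"wy":0,"wz":0},{"fingers":32,"dx":0,"dy":0,"dz":0.28,"wx":0,"wy":0,"wz":0},{"fingers":28,"dx":0,"dy":0,"dz":0,"wx":0,"wy":0,"wz":0},{"fingers":27,"dx":0,"dy":0,"dz":0,"wx":0,"wy":0,"wz":0},{"fingers":27,"dx":0,"dy":0,"dz":0,"wx":0,"wy":0,"wz":0}]';  python3 go.py 0.5325 0.0262 0.043 0.055 0
```

```text
clock: 7.65
eef_pos: [0.5356, 0.0266, 0.0447]
ee_rot: [[0.999, 0.052, 0.004], [0.052, -0.999, 0.004], [0.004, -0.003, -1.0]]
force: [-0.7, -0.7, -0.2]
width: 0.319
grip_force: 0.0
clock 7.65 turn units [-0.03 -0.04 -0.03] shift units after turn [-0.12  0.01  0.07] before turn [-0.12  0.01  0.07] width 0.319298269325873 grip 0.0 F [-0.7 -0.7 -0.2]
```

```bash
python3 -m handwheel '[{"fingers":25,"dx":0,"dy":0,"dz":0,"wx":0,"wy":0,"wz":0},{"fingers":24,"dx":0,"dy":0,"dz":0,"wx":0,"wy":0,"wz":0},{"fingers":24,"dx":0,"dy":0,"dz":0,"wx":0,"wy":0,"wz":0}]'
```

```text
clock: 7.95
eef_pos: [0.535, 0.0266, 0.0437]
ee_rot: [[0.999, 0.052, 0.003], [0.052, -0.999, 0.004], [0.003, -0.003, -1.0]]
force: [0.3, -0.2, 2.4]
width: 0.285
grip_force: 1.7
```

```bash
python3 -m handwheel '[{"fingers":23.3,"dx":0,"dy":0,"dz":0,"wx":0,"wy":0,"wz":0},{"fingers":23.3,"dx":0,"dy":0,"dz":0,"wx":0,"wy":0,"wz":0}]'
```

```text
clock: 8.15
eef_pos: [0.535, 0.0266, 0.0438]
ee_rot: [[0.999, 0.052, 0.003], [0.052, -0.999, 0.003], [0.003, -0.003, -1.0]]
force: [0.4, 0.6, 5.3]
width: 0.279
grip_force: 21.0
```

About 27 N per mm, so 23.0 gives about 29 N, safely below 50. I'll lift.

```bash
python3 -m handwheel '[{"fingers":23,"dx":0,"dy":0,"dz":0,"wx":0,"wy":0,"wz":0},{"fingers":23,"dx":0,"dy":0,"dz":-0.4,"wx":0,"wy":0,"wz":0},{"fingers":23,"dx":0,"dy":0,"dz":-0.7,"wx":0,"wy":0,"wz":0},{"fingers":23,"dx":0,"dy":0,"dz":-0.9,"wx":0,"wy":0,"wz":0},{"fingers":23,"dx":0,"dy":0,"dz":-0.9,"wx":0,"wy":0,"wz":0},{"fingers":23,"dx":0,"dy":0,"dz":0,"wx":0,"wy":0,"wz":0}]'
```

```text
clock: 8.75
eef_pos: [0.536, 0.0264, 0.1185]
ee_rot: [[0.999, 0.052, 0.006], [0.052, -0.999, 0.003], [0.006, -0.003, -1.0]]
force: [-0.2, 0.5, -0.6]
width: 0.277
grip_force: 29.7
```

Held at 30 N. I'll measure the rail in the hand and compute the move to a standoff 80 mm short along the line of sight.

```bash
python3 shot.py w6
cat > inhand.py <<'E'
import sys
from h import *
f=np.load(f"pics/{sys.argv[1]}.npz");W=cloud("wrist",f["d"],(np.eye(3),np.zeros(3)))  # tool frame
w=W[:260,170:340].reshape(-1,3);w=w[np.isfinite(w[:,0])&(w[:,0]>.02)&(w[:,0]<.12)&(abs(w[:,1])<.03)]
t=w[(w[:,2]>-.03)&(w[:,2]<-.018)&(w[:,0]<.07)]
A=np.c_[t[:,:2],np.ones(len(t))];c=np.linalg.lstsq(A,t[:,2],rcond=None)[0]
print("top",len(t),"zslope x,y",c.round(4),"z at 0",c[2].round(4),"rect",cv2.minAreaRect(t[:,:2].astype(np.float32)),"xmax",t[:,0].max())
k=w[(w[:,2]>-.019)&(w[:,2]<-.006)&(w[:,0]>.06)];print("tenon",len(k),k.min(0),k.max(0))
for x in(.075,.08,.085,.09):
    h=k[abs(k[:,0]-x)<.002]
    if len(h):print(x,"ymid",(h[:,1].min()+h[:,1].max())/2,"w",np.ptp(h[:,1]),"ztop",np.sort(h[:,2])[:5].mean())
E
python3 inhand.py w6; python3 go.py 0.393 -0.2046 0.185 -0.243 0.44
```

```text
8.75 [0.536, 0.026, 0.119] [[0.999, 0.052, 0.006], [0.052, -0.999, 0.003], [0.006, -0.003, -1.0]] [0.381, 0.496, -0.597, 1.937, 0.374, 0.813, -1.938] [-0.164, 0.541, -0.568] 0.277 29.748
top 7947 zslope x,y [ 0.0039 -0.0014 -0.0228] z at 0 -0.0228 rect ((0.043989911675453186, 0.0007782764732837677), (0.024080801755189896, 0.047986552119255066), 89.8397216796875) xmax 0.06796486401684819
tenon 2809 [ 0.06840906 -0.00728456 -0.01767701] [ 0.09305993  0.00873291 -0.00662124]
0.075 ymid 0.0006826464236184679 w 0.015934417688377646 ztop -0.016629246195298382
0.08 ymid 0.0006610670780695009 w 0.015758895735778752 ztop -0.01721086242377555
0.085 ymid 0.0005967734452852766 w 0.01563264405728077 ztop -0.016959198652304806
0.09 ymid 0.0006869171017285227 w 0.015309754991338418 ztop -0.016377006480570305
clock 8.8 turn units [-0.68  4.33  2.89] shift units after turn [-1.82 10.32 -3.86] before turn [-6.14  8.91 -2.77] width 0.2759195013034594 grip 29.74768728017807 F [ 0.3 -1.2 -1.1]
```

```bash
python3 -m handwheel '[{"fingers":23,"dx":-0.3,"dy":0.3,"dz":-1,"wx":0,"wy":0,"wz":0},{"fingers":23,"dx":-0.6,"dy":0.8,"dz":-1,"wx":0,"wy":0,"wz":0},{"fingers":23,"dx":-0.6,"dy":0.9,"dz":-0.6,"wx":0,"wy":0,"wz":0},{"fingers":23,"dx":-0.7,"dy":1,"dz":0,"wx":0,"wy":0,"wz":0},{"fingers":23,"dx":-0.7,"dy":1,"dz":0,"wx":0,"wy":0,"wz":0},{"fingers":23,"dx":-0.7,"dy":1,"dz":0,"wx":0,"wy":0,"wz":0},{"fingers":23,"dx":-0.7,"dy":1,"dz":0,"wx":0,"wy":0,"wz":0},{"fingers":23,"dx":-0.7,"dy":1,"dz":0,"wx":0,"wy":0,"wz":0},{"fingers":23,"dx":-0.7,"dy":1,"dz":0,"wx":0,"wy":0,"wz":0},{"fingers":23,"dx":-0.3,"dy":0.5,"dz":0,"wx":0,"wy":0,"wz":0}]'
python3 -m handwheel '[{"fingers":23,"dx":0,"dy":0,"dz":0,"wx":-0.1,"wy":0.62,"wz":0.41},{"fingers":23,"dx":0,"dy":0,"dz":0,"wx":-0.1,"wy":0.62,"wz":0.41},{"fingers":23,"dx":0,"dy":0,"dz":0,"wx":-0.1,"wy":0.62,"wz":0.41},{"fingers":23,"dx":0,"dy":0,"dz":0,"wx":-0.1,"wy":0.62,"wz":0.41},{"fingers":23,"dx":0,"dy":0,"dz":0,"wx":-0.1,"wy":0.62,"wz":0.41},{"fingers":23,"dx":0,"dy":0,"dz":0,"wx":-0.1,"wy":0.62,"wz":0.41},{"fingers":23,"dx":0,"dy":0,"dz":0,"wx":-0.1,"wy":0.62,"wz":0.41},{"fingers":23,"dx":0,"dy":0,"dz":0,"wx":0,"wy":0,"wz":0}]'
python3 go.py 0.393 -0.2046 0.185 -0.243 0.44;python3 shot.py w7;python3 inhand.py w7
```

```text
clock: 9.8
eef_pos: [0.3923, -0.1961, 0.1784]
ee_rot: [[0.999, 0.048, -0.002], [0.048, -0.999, 0.004], [-0.002, -0.004, -1.0]]
force: [-0.3, -0.7, -0.4]
width: 0.275
grip_force: 29.8
clock: 10.6
eef_pos: [0.3937, -0.1938, 0.1787]
ee_rot: [[0.894, -0.224, 0.387], [-0.205, -0.975, -0.091], [0.398, 0.002, -0.917]]
force: [0.1, 0.1, -0.7]
width: 0.273
grip_force: 29.8
clock 10.6 turn units [-0.05  0.31  0.16] shift units after turn [ 0.18  0.42 -0.2 ] before turn [ 0.16  0.43 -0.2 ] width 0.27276880432462747 grip 29.82243150472641 F [ 0.1  0.1 -0.7]
10.6 [0.394, -0.194, 0.179] [[0.894, -0.224, 0.387], [-0.205, -0.975, -0.091], [0.398, 0.002, -0.917]] [1.268, 0.013, -0.787, 2.412, -0.278, 0.334, -1.068] [0.121, 0.117, -0.66] 0.273 29.822
top 8029 zslope x,y [ 0.0035  0.0012 -0.0226] z at 0 -0.0226 rect ((0.04420836269855499, 0.0006556520238518715), (0.02415027841925621, 0.04840536415576935), 89.93714141845703) xmax 0.06839976807981696
tenon 2809 [ 0.0688357  -0.00741202 -0.01739099] [ 0.09376213  0.00864082 -0.00636932]
0.075 ymid 0.0005744182278616065 w 0.015972878944996344 ztop -0.01663597889999695
0.08 ymid 0.0005404819071088487 w 0.015748114891801803 ztop -0.01644538102959512
0.085 ymid 0.0005435124652595465 w 0.01564340933531025 ztop -0.016637629977327886
0.09 ymid 0.0005686046793209306 w 0.015412390859587432 ztop -0.01667682440291636
```

The rail is still straight in the hand, tip at tool (0.0935, 0.0006, -0.008). Now I'll move to the final pose.

```bash
python3 go.py 0.4628 -0.2218 0.2114 -0.243 0.44
```

```text
clock 10.65 turn units [-0.05  0.3   0.17] shift units after turn [3.19 0.41 0.08] before turn [ 3.18  0.46 -0.02] width 0.2757214761522497 grip 29.822503924369812 F [ 0.3 -0.5 -1.3]
```

```bash
python3 -m handwheel '[{"fingers":23,"dx":0.4,"dy":0.1,"dz":0,"wx":-0.05,"wy":0.15,"wz":0.08},{"fingers":23,"dx":0.5,"dy":0.1,"dz":0,"wx":0,"wy":0.15,"wz":0.08},{"fingers":23,"dx":0.6,"dy":0.1,"dz":0,"wx":0,"wy":0,"wz":0},{"fingers":23,"dx":0.6,"dy":0.1,"dz":0,"wx":0,"wy":0,"wz":0},{"fingers":23,"dx":0.5,"dy":0,"dz":0.05,"wx":0,"wy":0,"wz":0},{"fingers":23,"dx":0.3,"dy":0,"dz":0,"wx":0,"wy":0,"wz":0},{"fingers":23,"dx":0,"dy":0,"dz":0,"wx":0,"wy":0,"wz":0},{"fingers":23,"dx":0,"dy":0,"dz":0,"wx":0,"wy":0,"wz":0}]';python3 go.py 0.4628 -0.2218 0.2114 -0.243 0.44
```

```text
clock: 11.45
eef_pos: [0.4587, -0.2182, 0.2094]
ee_rot: [[0.879, -0.236, 0.415], [-0.213, -0.972, -0.101], [0.428, 0.0, -0.904]]
force: [-1.1, -0.7, -1.2]
width: 0.281
grip_force: 29.8
clock 11.45 turn units [-0.02 -0.02  0.05] shift units after turn [0.21 0.1  0.01] before turn [0.21 0.1  0.01] width 0.2806005000570568 grip 29.824583530426025 F [-1.1 -0.7 -1.2]
```

```bash
python3 -m handwheel '[{"fingers":23,"dx":0.2,"dy":0.1,"dz":0,"wx":0,"wy":0,"wz":0.05},{"fingers":23,"dx":0,"dy":0,"dz":0,"wx":0,"wy":0,"wz":0},{"fingers":23,"dx":0,"dy":0,"dz":0,"wx":0,"wy":0,"wz":0},{"fingers":23,"dx":0,"dy":0,"dz":0,"wx":0,"wy":0,"wz":0}]';python3 go.py 0.4628 -0.2218 0.2114 -0.243 0.44; python3 shot.py w8; python3 inhand.py w8
python3 - <<'E'
from h import *
from cell import get_image
p,d=get_image("scene");cv2.imwrite("pics/s2.png",cv2.resize(p[70:270,170:420],(750,600),interpolation=2))
c=camera_info("scene");K,R,t=c["intrinsics"],np.array(c["orientation"]),np.array(c["position"])
for n,x in(("lens",[.6205,-.261,.297]),("view",[.5415,-.2414,.2587])):
    q=K@(R.T@(np.array(x)-t));print(n,q[:2]/q[2],"in crop",(q[:2]/q[2]-[170,70])*3)
W=cloud("scene",d);w=W.reshape(-1,3);u=np.array([.878,-.2177,.4259]);v=np.array([.5415,-.2414,.2587])
e=np.cross([0,0,1],u);e/=np.linalg.norm(e);z=np.cross(u,e);q=(w-v)@np.c_[u,e,z]
k=q[(q[:,0]>-.09)&(q[:,0]<.05)&(abs(q[:,1])<.03)&(abs(q[:,2])<.03)];print(len(k),k.min(0),k.max(0))
for a in np.arange(-.09,.02,.01):
    h=k[abs(k[:,0]-a)<.005]
    if len(h):print(a.round(3),len(h),h[:,1].min().round(4),h[:,1].max().round(4),"ztop",h[:,2].max().round(4))
E
```

```text
clock: 11.85
eef_pos: [0.4621, -0.2226, 0.2117]
ee_rot: [[0.877, -0.242, 0.415], [-0.219, -0.97, -0.103], [0.428, -0.001, -0.904]]
force: [1.2, -0.9, -0.4]
width: 0.274
grip_force: 29.8
clock 11.85 turn units [-0.   -0.02 -0.02] shift units after turn [ 0.01 -0.04  0.02] before turn [ 0.01 -0.04  0.02] width 0.2741691075834215 grip 29.82652097940445 F [ 1.2 -0.9 -0.4]
11.85 [0.462, -0.223, 0.212] [[0.877, -0.242, 0.415], [-0.219, -0.97, -0.103], [0.428, -0.001, -0.904]] [1.186, 0.094, -0.75, 2.259, -0.069, 0.381, -1.305] [1.213, -0.949, -0.43] 0.274 29.827
top 8014 zslope x,y [ 0.0042 -0.0001 -0.0226] z at 0 -0.0226 rect ((0.04421393573284149, 0.0006565023213624954), (0.02421477437019348, 0.048419754952192307), 89.95465850830078) xmax 0.06841771542741627
tenon 2810 [ 0.06885649 -0.0074092  -0.01722469] [ 0.09358575  0.00863326 -0.0063418 ]
0.075 ymid 0.0005692637948446688 w 0.01595693111954171 ztop -0.016991968341839712
0.08 ymid 0.000577293975840631 w 0.015824279896003587 ztop -0.01669739635159965
0.085 ymid 0.0005223730351641438 w 0.015591658968892717 ztop -0.01668008930293923
0.09 ymid 0.0005707081116895071 w 0.015371436729946527 ztop -0.016714879219277317
lens [279.81844737 121.15163331] in crop [329.45534212 153.45489994]
view [292.27006201 141.66851681] in crop [366.81018604 215.00555042]
114 [-0.08966635 -0.00969589 -0.012553  ] [0.00061746 0.02693364 0.0295441 ]
-0.09 3 0.0252 0.0269 ztop -0.0015
-0.08 1 0.0177 0.0177 ztop 0.0295
-0.06 4 0.0016 0.0108 ztop 0.0159
-0.05 20 -0.0074 0.016 ztop 0.017
-0.04 30 -0.0089 0.0149 ztop 0.0169
-0.03 26 -0.0097 0.0147 ztop 0.0161
-0.02 11 -0.0048 0.011 ztop 0.0126
-0.01 13 -0.0062 0.0111 ztop 0.01
-0.0 6 -0.0059 0.0059 ztop 0.0074
```

View pics/s2.png

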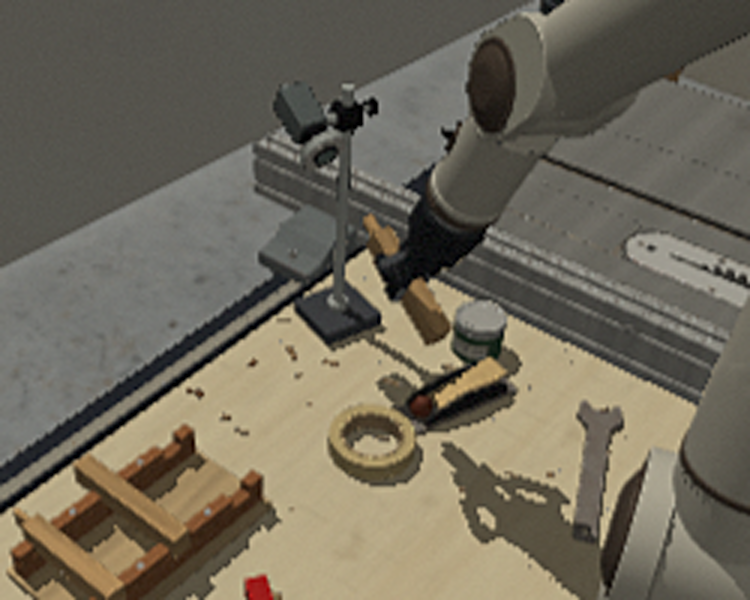

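The crop shows the tenon tip at (370,218), next to the projected view point (367,215). The rail points at the lens (327,151), and the two other rails are still in the rack. The scene camera puts the tip within about 3 mm, so I'm handing in.

```bash
python3 -c "
from cell import env
s=env.get_state();print(s['clock'],abs(s['qd']).max(),s['grip_force']);print(env.job_done())"
```

```text
11.95 0.0021667438739039037 29.82639580965042
the job is handed in; nothing more can be done
None
```

The job is handed in at 11.95 s: the arm is holding the round-tenon rail still, with the tip measured within about 3 mm of the view point, the rail in line with the lens, and a grip of 30 N a finger; no verdict was returned.

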